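# Nest the parts tubs on the slanted stand

### The job

Tidy the bench: nest the blue parts tub into the white tub on the slanted red stand, then the yellow tub into the blue one, so that the three make one straight stack, each fully home and let go. The height the stand is clamped at is not measured, so feel each tub come to rest on the one below while you still hold it: do not drop it or press hard, and leave the other things on the bench where they are.

Things in the scene. Friction and masses are not known exactly. Their poses are not given: they have to be found in the camera images.
- blue_tub: Blue open-topped stacking tub, 62 mm tall, walls 3 mm. Straight collar from 28 to 62 mm up: outside 60 (its x) by 102 mm (its y), inside 54 by 96. Below it a foot tapering from 48 by 90 mm (28 mm up) to 40 by 82 mm at the underside. Loose, upright on the bench left or right of the stand, 0.1 to 0.2 kg. Origin: centre of underside; z out of the mouth. Same when turned half round
- yellow_tub: Yellow tub, otherwise the same as the blue one, on the other side of the stand. Nesting: the foot enters the collar of the tub below with 3 mm final play all round, until the collar's lower edge rests on that rim, its origin then 34 mm above the lower tub's. Only the upper tub's collar stays exposed for gripping
- stand: Dark steel base of the slanted stand, 200 by 170 mm, 12 mm thick, fixed. Origin on the bench right under the sleeve's lower end; the plate's centre is 30 mm to its -x; z up. An aluminium column clamped in the red sleeve carries a captive white tub, same shape as the blue one, centred on the sleeve's z axis, x and y along the sleeve's, on a stiff spring seat: 4 N/mm down its axis, hard stop at 8 mm
- sleeve: Fixed red sleeve, 50 by 70 mm, top 75 mm up its axis; clamp knob 64 mm out on +y. Origin: lower end of its axis, 20 mm over the bench. z: the stack axis, leaning 30 degrees from vertical to the robot's side (-x); y level. The white tub's height is set anew each time and not reported: its underside is 85 to 125 mm up z, its rim 147 to 187 mm; a tub home in it has its origin 119 to 159 mm up
- plate: Bystander: round dark steel marking plate, 170 mm across, 24 mm thick, lying flat. Origin: centre of its underside
- file: Bystander: flat file lying along its y axis, 270 mm long and 28 mm high, wooden handle at the -y end. Origin: near its middle, on the bench
- block: Bystander: bright steel block, 45 by 80 by 30 mm high. Origin: centre of its underside
Not all that is in view belongs to the job. There is more than one size of the yellow_tub; the job needs the smallest.

How it is judged:
By the outcome, as a careful person would: the job done as asked, in the order asked, and still so for the second after the job is handed in, with the robot touching nothing.
It also fails if it takes over 64 s, if anything falls off the work surface, if the arm or the gripper's body presses on something with over 40 N, if the wrist force passes 120 N, or if a joint passes its speed limit or range.

### The arm

A 7-joint arm with a two-finger parallel gripper is mounted at the origin on the work surface. World frame = base frame: x ahead of the robot, y to its left, z up, the work surface at z = 0. Lengths are in m, angles in rad, forces in N, time in s.
With the tool pointing down it reaches from about 0.425 to 0.95 m from the base axis. Payload 16.7 kg.
Tool frame: the origin (TCP) lies on the centre line of the jaws, within the pads' length; the fingertips stand 22 mm ahead of it and the grasp point (between the pads) lies 3 mm ahead of it; z points along the fingers, y is the line along which they close (so a half turn about z gives the same grasp; the last joint's range is limited). The gripper opens to 94 mm and grips with 3 to 60 N. Pads are 16 mm wide; open, the fingers measure 119 mm over their backs; the gripper's body (75 mm by 177 mm) begins 78 mm behind the grasp point.
Start: joints at [1.19, 0.426, 0.074, 1.606, -0.034, 1.111, -0.067], TCP at [0.155, -0.657, 0.227] pointing down, gripper open.
Joint ranges: [-2.85, 2.85], [-0.5, 2.14], [-1.23, 1.37], [0.21, 2.46], [-1.02, 4.16], [0.16, 2.05], [-2.73, 2.73]. Speed limits (rad/s): [1.89, 1.89, 2.39, 2.39, 3.01, 3.01, 3.01].

### API

Orientations are given as a unit quaternion [x, y, z, w].
In Python, from plant import read_state, capture, get_calibration, hand_in gives the robot as it stands.
- The arm moves only by the tool arm_command, never from a script. Its argument "moves" is a list that holds one entry, the list of rows, each a list of 7 numbers: the shift along the tool's x, y, z in m, then the turn, a rotation vector about the tool's x, y, z in degrees, then the opening, from 0 (shut) to 1 (fully open). In form: [[[tx, ty, tz, wx, wy, wz, jaw], ...]]. A call has 1 to 5 rows; each row is the pose to reach, as a shift and turn from the pose commanded when the call began, along the tool's axes at that moment; what a row does not reach only later rows make up. A row lasts 1/12 s, in which the tool goes at most 41.7 mm and 7.16 degrees, less where a joint would pass 70% of its speed; a pose out of reach is approached as far as the arm can. A call with a gripper value outside its range is refused whole. The fingers move at their own pace and stop on an object; the grip force is fixed at half the most. Time passes only in rows, so rows that repeat a pose let the fingers close. It gives the time, the measured TCP pose, the force, the opening and the grip force at its end, in the units of the state.
- read_state(): the state, without advancing time (a new reading comes with each control period).
- capture(name): name is "scene" or "top" or "wrist"; returns the picture (384x512x3 uint8, blue, green, red); there is no depth.
- get_calibration(name): a dict with "camera_matrix" (3x3 intrinsics, pixels), "k1" (the pictures are not rectified: a ray, as slopes to the right and down, at radius r is drawn at 1 + k1 r^2 times it, then the intrinsics apply), "position" and "orientation" of the camera in the world. Camera axes: x right, y down, z forward; pixel columns grow to the right and rows downward; lengths in m; the calibration is good to about 2 mm. A picture is of the moment at which its call begins: read the wrist's pose just before it. get_calibration takes no time and is no camera call; for the wrist camera it gives the pose at the moment of the call.
- hand_in(): hands the job in; it is judged then, once.
The state is a dict: "t": time; "qpos": joint angles; "dq": joint speeds; "joint_efforts": joint torques, N m; "position": TCP position; "orientation": TCP orientation; "contact_force": force on the tool from outside, world axes, zero at the start; "moment": the same for the moment, N m; "width": finger opening in m; "grasp_force": force on a finger pad.
Only numpy, scipy, OpenCV 4.12 (cv2) and the standard library are available. Lean on these libraries where they do the work, as an engineer would, in place of code of your own. Each camera call takes 0.05 s, during which the arm holds its last target. There are 200 camera calls.

## Working session

There is one attempt and no reset: what is moved stays moved. The work goes in short steps, Python scripts to look and compute and a tool call to move; the robot and the scene stay as the last step left them, time stands still between calls to the robot, and variables do not carry over. Pictures are saved under pics/ and viewed, at most 10 in all, crops included, and the job is handed in when it is done.

Besides the shell and the picture viewer there is one more tool, called after ">>>" as a command line: name --argument value ..., lists and objects as JSON in quotes. arm_command: Moves the arm, as the interface text tells. Its arguments: {"type":"object","properties":{"moves":{"type":"array"}},"required":["moves"]}

```bash
mkdir -p pics; ls
python3 - <<'E'
from plant import *
import cv2,numpy as np
s=read_state();print({k:np.round(v,3).tolist() for k,v in s.items()})
for n in("scene","top"):
    im=capture(n);cv2.imwrite(f"pics/{n}0.png",im)
    c=get_calibration(n);print(n,{k:np.round(v,4).tolist() for k,v in c.items()})
a=cv2.imread("pics/scene0.png");b=cv2.imread("pics/top0.png")
E
```

```text
pics
{'t': 0.0, 'qpos': [1.189, 0.427, 0.074, 1.607, -0.034, 1.111, -0.067], 'dq': [-0.0, -0.0, 0.001, 0.001, -0.001, -0.0, -0.0], 'joint_efforts': [0.0, -93.582, 3.667, -45.419, -0.049, 0.02, 0.0], 'position': [0.155, -0.657, 0.227], 'orientation': [0.993, 0.116, -0.0, -0.001], 'contact_force': [0.03, 0.02, -0.686], 'moment': [-0.012, -0.0, 0.057], 'grasp_force': 0.0, 'width': 0.094}
scene {'camera_matrix': [[373.2976, 0.0, 254.1369], [0.0, 373.2976, 192.3567], [0.0, 0.0, 1.0]], 'k1': -0.0054, 'position': [1.2706, -0.488, 0.7401], 'orientation': [0.7896, 0.4288, -0.2087, -0.3862]}
top {'camera_matrix': [[410.8872, 0.0, 251.2116], [0.0, 410.8872, 188.5367], [0.0, 0.0, 1.0]], 'k1': -0.0314, 'position': [0.2783, 0.0307, 1.2295], 'orientation': [-0.6998, 0.7086, -0.0726, 0.0535]}
```

View pics/scene0.png

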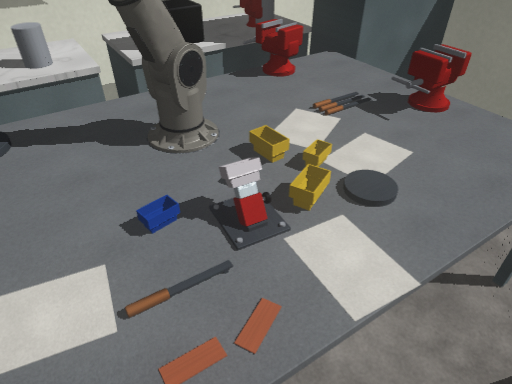

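View pics/top0.png

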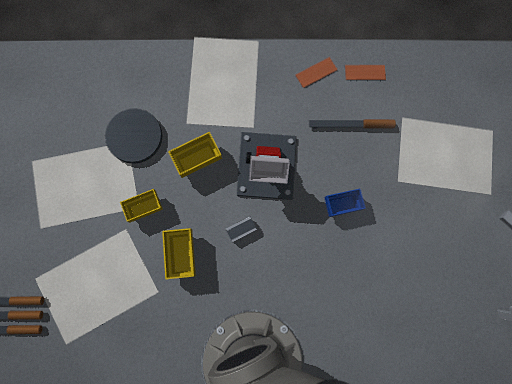

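The top view shows three yellow tubs at px (195,154), (141,205) and (179,253). The one at (141,205) looks smallest. The blue tub is at (345,203), the white tub at (269,170), and the stand plate spans (237–298, 132–199). The scene view agrees: small yellow at (317,153), larger ones at (269,143) and (310,186). Other things nearby are the block (241,230), the plate (134,136) and the file (350,124).

```bash
cat > h.py <<'E'
from plant import *
import cv2,numpy as np
from scipy.spatial.transform import Rotation as R
def rays(c,px):
    K=np.array(c["camera_matrix"]);p=np.atleast_2d(px).astype(float)
    D=np.array([c["k1"],0,0,0,0.])
    u=cv2.undistortPoints(p[:,None],K,D)[:,0]
    return R.from_quat(c["orientation"]).apply(np.c_[u,np.ones(len(u))])
def onplane(c,px,z):
    d=rays(c,px);o=np.array(c["position"]);return o+d*((z-o[2])/d[:,2])[:,None]
def proj(c,P):
    q=R.from_quat(c["orientation"]).inv().apply(np.atleast_2d(P)-c["position"]);u=q[:,:2]/q[:,2:]
    u=u*(1+c["k1"]*(u**2).sum(1))[:,None];K=np.array(c["camera_matrix"]);return u@K[:2,:2].T+K[:2,2]
def mask(im,col):
    h=cv2.cvtColor(im,cv2.COLOR_BGR2HSV);lo,hi={"y":((18,110,40),(34,255,255)),"b":((108,120,30),(130,255,255)),"r":((0,150,60),(6,255,255)),"w":((0,0,150),(180,50,255))}[col]
    return cv2.inRange(h,lo,hi)
def blobs(m,amin=150):
    return [c for c in cv2.findContours(m,cv2.RETR_EXTERNAL,cv2.CHAIN_APPROX_NONE)[0] if cv2.contourArea(c)>amin]
def rect(c,cnt,z):
    P=onplane(c,cnt[:,0],z);r=cv2.minAreaRect((P[:,:2]*1000).astype(np.float32));b=cv2.boxPoints(r);e0=b[1]-b[0];e1=b[2]-b[1]
    l=e0 if np.hypot(*e0)>np.hypot(*e1) else e1
    return np.round(r[0],1),np.round(sorted(r[1]),1),round(np.degrees(np.arctan2(l[1],l[0]))%180,1)
E
python3 - <<'E'
from h import *
im=cv2.imread("pics/top0.png");c=get_calibration("top")
for k in "yb":
    for b in blobs(mask(im,k)): print(k,np.round(b[:,0].mean(0)),rect(c,b,.062))
# base plate: dark region around; bolts
cv2.imwrite("pics/crop1.png",np.hstack([cv2.resize(im[120:215,225:310],None,fx=6,fy=6,interpolation=cv2.INTER_CUBIC)[:560,:510],cv2.resize(im[175:230,115:160],None,fx=6,fy=6)[:330].copy() if 0 else cv2.copyMakeBorder(cv2.resize(im[180:230,115:160],None,fx=6,fy=6),0,260,0,0,cv2.BORDER_CONSTANT)]))
E
```

```text
y [178. 253.] (array([307.6, 204.4]), array([ 84.8, 135.9]), np.float32(5.1))
y [141. 205.] (array([443.3, 313.8]), array([ 67.8, 106.5]), np.float32(111.9))
y [195. 154.] (array([593.2, 160.1]), array([ 90.9, 135.8]), np.float32(116.2))
b [344. 202.] (array([ 446.8, -271.2]), array([ 61.5, 111.2]), np.float32(101.7))
```

View pics/crop1.png

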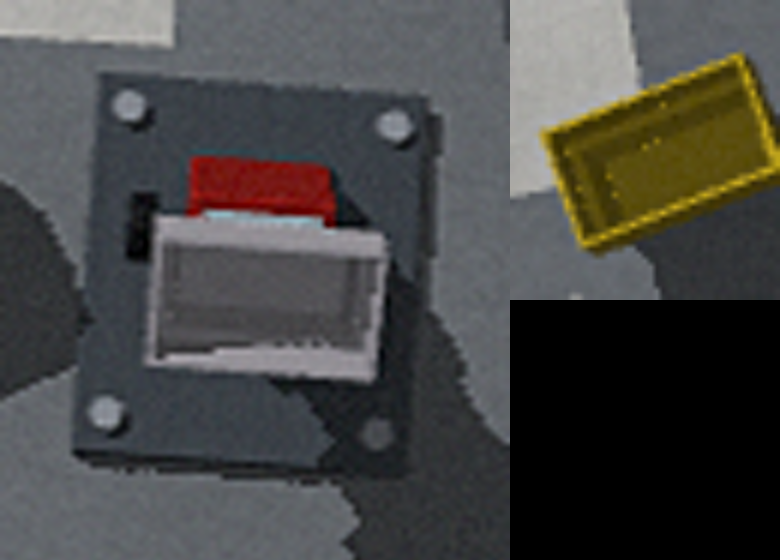

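The crop shows the small yellow tub clearly, at 68x106 mm with side walls included, so it is the 60x102 one. The other two are about 85x135 and 91x136. The plate's bolts are at crop px (129,105), (395,125), (107,412), (377,433). The white rim corners are at (158,212), (388,233), (375,382), (145,365).

```bash
cat > m.py <<'E'
from h import *
from scipy.optimize import least_squares
c=get_calibration("top")
f=lambda a:np.array(a)/6+[225-.4,120-.4]
P=onplane(c,f([(129,105),(395,125),(107,412),(377,433)]),.016)
Q=onplane(c,f([(100,75),(430,98),(75,455),(408,475)]),.012)
for p in(P,Q):
    print(np.round(p[:,:2],4).tolist(),"ctr",p.mean(0).round(4),"edges",np.linalg.norm(p[0]-p[1]).round(4),np.linalg.norm(p[0]-p[2]).round(4))
    v=(p[0]-p[2])+(p[1]-p[3]); w=(p[0]-p[1])+(p[2]-p[3]); print("yaw",np.degrees(np.arctan2(v[1],v[0])),np.degrees(np.arctan2(w[1],w[0]))-90)
rim=f([(158,212),(388,233),(375,382),(145,365)])
def stack(x,y,yaw): return R.from_euler("z",yaw)*R.from_euler("y",-30,degrees=True),np.array([x,y,.02])
cor=np.array([(30,51),(30,-51),(-30,-51),(-30,51)])/1000
def res(v):
    Rr,o=stack(*v[:3]);return (proj(c,o+Rr.apply(np.c_[cor,np.full(4,v[3])]))-rim).ravel()
s=least_squares(res,[.5,0,0,.167]);print("rim alone",s.x.round(4),np.degrees(s.x[2]),s.fun.round(1))
ctr=(Q.mean(0)+P.mean(0))/2
def res2(v): 
    y=v[2];pc=np.array([v[0]-.03*np.cos(y),v[1]-.03*np.sin(y)]);return np.r_[res(v),(pc-ctr[:2])*500]
s=least_squares(res2,s.x);print("both",s.x.round(4),np.degrees(s.x[2]),s.fun.round(1))
E
python3 m.py
```

```text
[[0.658, 0.0094], [0.6464, -0.1269], [0.4983, 0.0224], [0.4863, -0.1127]] ctr [ 0.5723 -0.0519  0.016 ] edges 0.1368 0.1602
yaw -4.86826065101747 -4.976111863463757
[[0.6754, 0.024], [0.662, -0.146], [0.4774, 0.0386], [0.4654, -0.1281]] ctr [ 0.5701 -0.0529  0.012 ] edges 0.1706 0.1986
yaw -4.708376048387838 -4.305999424264712
rim alone [ 0.6203 -0.0544 -0.0899  0.2182] -5.149094211449831 [-0.9  1.5  1.   1.2  0.6 -1.2 -0.6 -1.5]
both [ 0.6021 -0.0553 -0.0894  0.1591] -5.121326945913997 [-0.1  2.3 -0.1  1.8 -0.3 -1.7  0.4 -1.8  0.5 -0.1]
```

```bash
sed -i 's/np.full(4,v\[3\])/v[3]-np.array([.034,.034,0,0])/' m.py; python3 m.py|tail -2
python3 - <<'E'
from h import *
# tub rim centres with rim + near wall check: scene cam predicted vs seen
for k,(x,y,a) in {"b":(.4468,-.2712,101.7),"y":(.4433,.3138,111.9)}.items():
    for n in("top","scene"):
        c=get_calibration(n);u=R.from_euler("z",a,degrees=True)
        def hull(x,y):
            r=np.array([(sx*.051,sy*.03,z) for sx in(1,-1) for sy in(1,-1) for z in(.028,.062)]+[(sx*.041,sy*.02,0) for sx in(1,-1) for sy in(1,-1)])
            return proj(c,u.apply(r)+[x,y,0])
        im=cv2.imread(f"pics/{n}0.png");p=hull(x,y);ctr=p.mean(0)
        b=min(blobs(mask(im,k),60),key=lambda b:np.hypot(*(b[:,0].mean(0)-ctr)))[:,0]
        print(k,n,"model",p.min(0).round(1),p.max(0).round(1),"seen",b.min(0),b.max(0))
E
```

```text
rim alone [ 0.6061 -0.056  -0.0974  0.1866] -5.580361368432974 [ 0.   0.  -0.3 -0.2  0.2  0.3  0.  -0.2]
both [ 0.6013 -0.0558 -0.0946  0.1711] -5.420436551578004 [ 0.1  0.3 -0.6 -0.  -0.1  0.1  0.2 -0.2  0.2 -0.3]
b top model [322.4 188.3] [363.8 217.1] seen [325 189] [365 216]
b scene model [137.6 193.2] [181.6 232.2] seen [137 195] [179 232]
y top model [120.2 189.1] [163.3 223.1] seen [120 189] [162 222]
y scene model [301.5 138.4] [331.1 168.7] seen [289 140] [331 209]
```

```bash
cat > p.py <<'E'
from h import *
from scipy.spatial.transform import Slerp
def down(a): # tool x at angle a (deg), z down
    return R.from_euler("z",a,degrees=True)*R.from_euler("x",180,degrees=True)
S=dict(o=np.array([.602,-.056,.02]),yaw=-5.2)
def stackrot(): return R.from_euler("z",S["yaw"],degrees=True)*R.from_euler("y",-30,degrees=True)
def stool(): # tool x=ys,y=xs,z=-zs
    M=stackrot().as_matrix();return R.from_matrix(np.c_[M[:,1],M[:,0],-M[:,2]])
def spos(h,x=0,y=0): return S["o"]+stackrot().apply([x,y,h])
def go(wps,mm=.19,dg=33,st=None):
    st=st or read_state();p=np.array(st["position"]);r=R.from_quat(st["orientation"])
    print("t",round(st["t"],2),"q",np.round(st["qpos"],2),"F",np.round(st["contact_force"],1),"w",round(st["width"],4))
    for P,Q in wps:
        d=np.linalg.norm(P-p);a=np.degrees((r.inv()*Q).magnitude());n=max(1,int(np.ceil(max(d/mm,a/dg)-1e-6)))
        sl=Slerp([0,1],R.concatenate([r,Q]))
        p0,r0=p,r
        for i in range(1,n+1):
            p1=p0+(P-p0)*i/n;r1=sl(i/n)
            print(np.r_[r.inv().apply(p1-p).round(4),np.degrees((r.inv()*r1).as_rotvec()).round(1)].tolist(),"|",p1.round(3))
            p,r=p1,r1
E
python3 - <<'E'
from p import *
go([(np.array([.447,-.271,.26]),down(101.7))])
c=get_calibration("wrist");st=read_state()
r=R.from_quat(st["orientation"]);print("cam in tool",r.inv().apply(np.array(c["position"])-st["position"]),(r.inv()*R.from_quat(c["orientation"])).as_matrix().round(3),c["camera_matrix"])
E
```

```text
t 0.1 q [ 1.19  0.43  0.07  1.61 -0.03  1.11 -0.07] F [ 0.   0.2 -0.1] w 0.0938
[0.1243, -0.1028, -0.0109, -0.0, -0.0, -29.5] | [ 0.252 -0.528  0.238]
[0.1587, -0.0283, -0.011, -0.0, -0.0, -29.5] | [ 0.35  -0.4    0.249]
[0.1521, 0.0535, -0.011, -0.0, -0.0, -29.5] | [ 0.447 -0.271  0.26 ]
cam in tool [ 0.07866917  0.00043071 -0.15709482] [[ 0.001 -0.963 -0.27 ]
 [ 1.     0.001 -0.001]
 [ 0.001 -0.27   0.963]] [[307.43895602   0.         257.36657845]
 [  0.         307.43895602 191.02682279]
 [  0.           0.           1.        ]]
```

>>> arm_command --moves '[[[0.124, -0.103, -0.011, 0, 0, -29.5, 1], [0.124, -0.103, -0.011, 0, 0, -29.5, 1], [0.124, -0.103, -0.011, 0, 0, -29.5, 1], [0.124, -0.103, -0.011, 0, 0, -29.5, 1], [0.124, -0.103, -0.011, 0, 0, -29.5, 1]]]'

```text
t: 0.52
position: [0.2574, -0.5228, 0.239]
orientation: [0.928, 0.372, 0.001, -0.0]
contact_force: [0.2, -0.7, 0.7]
width: 0.0943
grasp_force: 0.0
```

>>> arm_command --moves '[[[0.159, -0.028, -0.011, 0, 0, -29.5, 1], [0.159, -0.028, -0.011, 0, 0, -29.5, 1], [0.159, -0.028, -0.011, 0, 0, -29.5, 1], [0.159, -0.028, -0.011, 0, 0, -29.5, 1], [0.159, -0.028, -0.011, 0, 0, -29.5, 1]]]'

```text
t: 0.93
position: [0.3545, -0.3939, 0.2501]
orientation: [0.803, 0.596, 0.001, 0.0]
contact_force: [1.5, 0.5, -0.2]
width: 0.094
grasp_force: 0.0
```

>>> arm_command --moves '[[[0.152, 0.054, -0.011, 0, 0, -29.5, 1], [0.152, 0.054, -0.011, 0, 0, -29.5, 1], [0.152, 0.054, -0.011, 0, 0, -29.5, 1], [0.152, 0.054, -0.011, 0, 0, -29.5, 1], [0.152, 0.054, -0.011, 0, 0, -29.5, 1]]]'

```text
t: 1.35
position: [0.4516, -0.2651, 0.2612]
orientation: [0.625, 0.781, 0.001, 0.0]
contact_force: [0.0, 0.4, -0.5]
width: 0.0943
grasp_force: 0.0
```

Run:
```python
from p import *
go([(np.array([.447,-.271,.26]),down(101.7))])
c=get_calibration("wrist");im=capture("wrist");cv2.imwrite("pics/w1.png",im)
for b in blobs(mask(im,"b")): print(b[:,0].min(0),b[:,0].max(0),rect(c,b,.062))
```

```text
t 1.35 q [ 0.78  0.17 -0.42  1.88  0.08  1.1   0.56] F [ 0.   0.4 -0.5] w 0.0943
[-0.0047, -0.0058, 0.0011, 0.1, -0.1, 1.0] | [ 0.447 -0.271  0.26 ]
[227 136] [278 222] (array([ 447.9, -274.8]), array([ 59.9, 106. ]), np.float32(101.2))
```

View pics/w1.png

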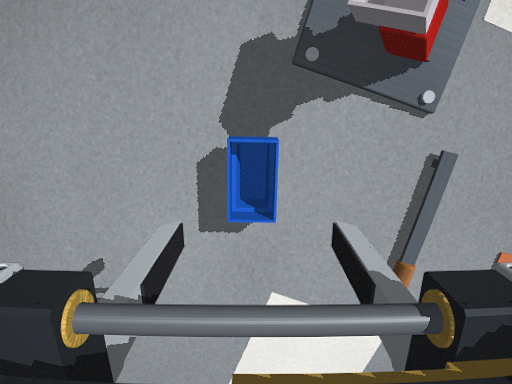

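The wrist view shows the blue tub at px 227–278 x 136–222, open and unobstructed, with a measured width of 59.9 mm as expected. The 4 mm of extra length is the near end wall, so I shift the centre 2 mm away from the camera. Next I descend with the fingertips at 34 mm, inside the collar.

Run:
```python
from p import *
go([(np.array([.448,-.277,.1]),down(101.2)),(np.array([.448,-.277,.056]),down(101.2))])
```

```text
t 1.4 q [ 0.79  0.17 -0.42  1.88  0.08  1.1   0.56] F [-0.3 -0.8 -0. ] w 0.0937
[-0.0084, -0.0036, 0.1607, 0.1, -0.0, 1.1] | [ 0.448 -0.277  0.1  ]
[0.0, -0.0, 0.044, 0.0, 0.0, -0.0] | [ 0.448 -0.277  0.056]
```

>>> arm_command --moves '[[[-0.0084, -0.0036, 0.1, 0.1, 0, 1.1, 1], [-0.0084, -0.0036, 0.161, 0.1, 0, 1.1, 1], [-0.0084, -0.0036, 0.161, 0.1, 0, 1.1, 1], [-0.0084, -0.0036, 0.161, 0.1, 0, 1.1, 1], [-0.0084, -0.0036, 0.161, 0.1, 0, 1.1, 1]]]'

```text
t: 1.82
position: [0.4415, -0.2795, 0.0934]
orientation: [0.639, 0.769, -0.001, -0.005]
contact_force: [-1.2, 0.8, -1.5]
width: 0.0941
grasp_force: 0.0
```

Run:
```python
from p import *
c=get_calibration("wrist");im=capture("wrist")
for b in blobs(mask(im,"b")): print(b[:,0].min(0),b[:,0].max(0),rect(c,b,.062))
print(read_state()["position"])
go([(np.array([.448,-.277,.056]),down(101.2))])
```

```text
[220 142] [316 293] (array([ 447.5, -274.6]), array([ 60.2, 105.8]), np.float32(101.5))
[ 0.44320541 -0.27994162  0.09690193]
t 1.87 q [ 0.75  0.37 -0.38  2.03  0.19  0.78  0.45] F [ 0.3 -0.5  1.4] w 0.0942
[0.0018, 0.0055, 0.0409, -0.4, -0.3, -0.6] | [ 0.448 -0.277  0.056]
```

>>> arm_command --moves '[[[0, 0, 0, 0, 0, 0, 1], [0, 0, 0, 0, 0, 0, 1], [0, 0, 0, 0, 0, 0, 1]]]'

```text
t: 2.12
position: [0.4467, -0.281, 0.1018]
orientation: [0.638, 0.77, -0.001, 0.001]
contact_force: [-0.9, -0.6, -0.2]
width: 0.0941
grasp_force: 0.0
```

Run:
```python
from p import *
print(read_state()["position"])
go([(np.array([.448,-.2765,.056]),down(101.4))])
```

```text
[ 0.44674842 -0.28103438  0.10178577]
t 2.12 q [ 0.75  0.37 -0.38  2.03  0.19  0.78  0.45] F [-0.9 -0.6 -0.2] w 0.0941
[0.0043, 0.002, 0.0458, 0.0, 0.1, -0.8] | [ 0.448 -0.276  0.056]
```

Now down and closed.

>>> arm_command --moves '[[[0.0043, 0.002, 0.02, 0, 0.1, -0.8, 1], [0.0043, 0.002, 0.04, 0, 0.1, -0.8, 1], [0.0043, 0.002, 0.046, 0, 0.1, -0.8, 1], [0.0043, 0.002, 0.046, 0, 0.1, -0.8, 1], [0.0043, 0.002, 0.046, 0, 0.1, -0.8, 1]]]'

```text
t: 2.53
position: [0.4472, -0.276, 0.0546]
orientation: [0.633, 0.774, -0.0, -0.001]
contact_force: [0.5, -0.4, -0.1]
width: 0.094
grasp_force: 0.0
```

>>> arm_command --moves '[[[0, 0, 0, 0, 0, 0, 0.5], [0, 0, 0, 0, 0, 0, 0.5], [0, 0, 0, 0, 0, 0, 0.5], [0, 0, 0, 0, 0, 0, 0.5], [0, 0, 0, 0, 0, 0, 0.5]]]'

```text
t: 2.95
position: [0.4469, -0.2758, 0.0538]
orientation: [0.633, 0.774, -0.0, -0.001]
contact_force: [-0.2, 0.3, -0.1]
width: 0.0641
grasp_force: 0.0
```

>>> arm_command --moves '[[[0, 0, 0, 0, 0, 0, 0], [0, 0, 0, 0, 0, 0, 0], [0, 0, 0, 0, 0, 0, 0], [0, 0, 0, 0, 0, 0, 0], [0, 0, 0, 0, 0, 0, 0]]]'

```text
t: 3.37
position: [0.4469, -0.2757, 0.0537]
orientation: [0.633, 0.774, -0.0, -0.001]
contact_force: [-0.7, 0.8, 6.3]
width: 0.0601
grasp_force: 30.0
```

Run:
```python
from p import *
s=read_state();p=np.array(s["position"]);print(s["grasp_force"],p)
# h of TCP: tub origin h + .054. Waypoints: lift, pre-stack h: origin home up to .159 (lower .119); foot must clear rim .187 -> tub origin at .215
go([(p+[0,0,.2],down(101.4)),(spos(.215+.054)+[0,0,.05],stool()),(spos(.215+.054),stool())])
```

```text
30.001892745494843 [ 0.44689882 -0.27573728  0.05370473]
t 3.37 q [ 0.73  0.44 -0.36  2.06  0.24  0.68  0.41] F [-0.7  0.8  6.3] w 0.0601
[0.0002, -0.0002, -0.1, -0.0, -0.0, 0.0] | [ 0.447 -0.276  0.154]
[0.0001, -0.0001, -0.1, -0.0, -0.0, 0.0] | [ 0.447 -0.276  0.254]
[0.1116, 0.0333, -0.0246, -14.9, -2.2, 8.1] | [ 0.457 -0.16   0.278]
[0.1147, 0.0232, -0.0216, -14.9, -2.2, 8.1] | [ 0.468 -0.044  0.303]
[-0.0, -0.025, 0.0433, -0.0, -0.0, -0.0] | [ 0.468 -0.044  0.253]
```

>>> arm_command --moves '[[[0, 0, -0.015, 0, 0, 0, 0], [0, 0, -0.05, 0, 0, 0, 0], [0, 0, -0.09, 0, 0, 0, 0], [0, 0, -0.13, 0, 0, 0, 0], [0, 0, -0.16, 0, 0, 0, 0]]]'

```text
t: 3.78
position: [0.4473, -0.2758, 0.2164]
orientation: [0.633, 0.774, 0.0, -0.001]
contact_force: [1.8, -0.8, -1.6]
width: 0.0599
grasp_force: 30.0
```

>>> arm_command --moves '[[[0.02, 0.006, -0.045, -3, -0.5, 1.5, 0], [0.045, 0.013, -0.05, -6, -1, 3, 0], [0.075, 0.022, -0.06, -9, -1.5, 5, 0], [0.1, 0.03, -0.065, -13, -2, 7, 0], [0.11, 0.033, -0.065, -15, -2, 8, 0]]]'

```text
t: 4.2
position: [0.4576, -0.1585, 0.2797]
orientation: [0.679, 0.722, 0.091, 0.097]
contact_force: [0.1, 0.1, -1.9]
width: 0.0597
grasp_force: 30.0
```

>>> arm_command --moves '[[[0, 0, 0, 0, 0, 0, 0], [0, 0, 0, 0, 0, 0, 0]]]'

```text
t: 4.37
position: [0.4571, -0.1617, 0.2787]
orientation: [0.68, 0.722, 0.089, 0.095]
contact_force: [-0.6, -0.3, -2.3]
width: 0.06
grasp_force: 30.0
```

Run:
```python
from p import *
c=get_calibration("wrist");im=capture("wrist");cv2.imwrite("pics/w2.png",im)
go([(spos(.215+.054)+[0,0,.05],stool()),(spos(.215+.054),stool())])
cor=np.array([(sx*.03,sy*.051,h) for h in(.171,.137) for sx,sy in((1,1),(1,-1),(-1,-1),(-1,1))])
print(proj(c,S["o"]+stackrot().apply(cor)).round(1).tolist())
```

```text
t 4.42 q [ 0.77 -0.05 -0.49  2.1  -0.13  0.84  0.41] F [-0.5 -0.6 -2.3] w 0.06
[0.1173, 0.0236, -0.0207, -15.0, -2.5, 8.2] | [ 0.468 -0.044  0.303]
[0.0, -0.025, 0.0433, -0.0, 0.0, 0.0] | [ 0.468 -0.044  0.253]
[[346.7, 5.7], [323.1, 130.9], [257.2, 120.3], [275.0, -0.0], [345.9, 19.3], [324.8, 130.4], [265.7, 120.8], [282.1, 13.6]]
```

View pics/w2.png

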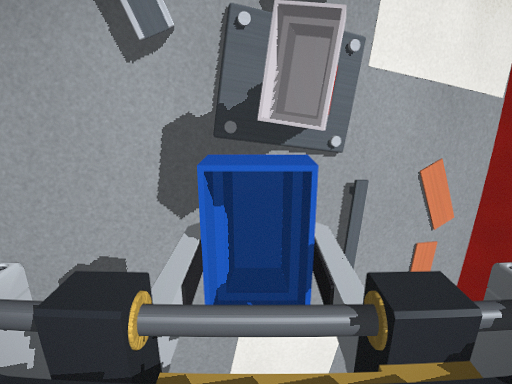

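The wrist view shows the held blue tub sitting straight. The white rim corners are near (277,2), (347,5), (326,130), (258,120), within 1–3 px of my prediction. I'll combine both views for a better stand pose.

Run:
```python
from p import *
from scipy.optimize import least_squares
im=cv2.imread("pics/w2.png");c=get_calibration("wrist");ct=get_calibration("top")
m=cv2.inRange(im,(125,125,125),(255,255,255));m[140:]=0;m[:,:250]=0;m[:,352:]=0
g=cv2.cvtColor(im,cv2.COLOR_BGR2GRAY)
b=max(blobs(m,200),key=lambda b:len(b))
h=cv2.convexHull(b)[:,0].astype(float);q=cv2.approxPolyN(cv2.convexHull(b),4)[0];print(q.tolist(),b[:,0].min(0),b[:,0].max(0))
f=lambda a:np.array(a)/6+[224.6,119.6]
top=f([(158,212),(388,233),(375,382),(145,365)])
w=np.array([(347,5),(326,130),(258,120)],float)
cor=np.array([(30,51),(30,-51),(-30,-51),(-30,51)])/1000
def R0(y):return R.from_euler("z",y)*R.from_euler("y",-30,degrees=True)
def res(v):
    o=np.array([v[0],v[1],.02]);r=R0(v[2])
    a=proj(ct,o+r.apply(np.c_[cor,v[3]-np.array([.034,.034,0,0])]))-top
    d=proj(c,o+r.apply(np.c_[cor[:3],[v[3]]*3]))-w
    k=np.array([v[0]-.03*np.cos(v[2])-.571,v[1]-.03*np.sin(v[2])+.0525])*300
    return np.r_[a.ravel()*1.5,d.ravel(),k]
s=least_squares(res,[.602,-.056,-.09,.171]);print(s.x.round(4),np.degrees(s.x[2]).round(2),s.fun.round(1))
```

```text
[[360, 0], [325, 131], [257, 120], [274, 0]] [258   0] [351 130]
[ 0.6032 -0.0554 -0.0829  0.1724] -4.75 [ 0.2  0.  -0.8 -1.1  0.4 -0.8  0.8 -0.7  0.2 -0.8 -1.7  0.3  0.1  0.1
  0.7 -0.1]
```

```bash
sed -i 's/S=dict.*/S=dict(o=np.array([.603,-.0555,.02]),yaw=-5.)/' p.py
python3 - <<'E'
from p import *
im=cv2.imread("pics/w2.png");c=get_calibration("wrist");st=read_state()
h=cv2.cvtColor(im,cv2.COLOR_BGR2HSV);print("V col 258",h[148:178,258,2].tolist())
r=R.from_quat(st["orientation"]);p=np.array(st["position"])
o=r.inv().apply(np.array(c["position"])-p)
for px in [(198,168),(318,168),(258,155),(258,166),(258,170)]:
    for z in(-.008,.026):
        d=r.inv().apply(rays(c,px))[0];print(px,z,(o+d*(z-o[2])/d[2]).round(4))
go([(spos(.215+.054)+[0,0,.03],stool()),(spos(.215+.054),stool())])
E
```

```text
V col 258 [79, 80, 79, 81, 84, 83, 140, 181, 168, 164, 165, 166, 164, 166, 165, 165, 169, 182, 192, 191, 191, 194, 184, 147, 107, 113, 113, 116, 112, 113]
(198, 168) -0.008 [ 0.0484 -0.0295 -0.008 ]
(198, 168) 0.026 [ 0.0416 -0.0361  0.026 ]
(318, 168) -0.008 [ 0.0485  0.0299 -0.008 ]
(318, 168) 0.026 [0.0416 0.0368 0.026 ]
(258, 155) -0.008 [ 0.0549  0.0002 -0.008 ]
(258, 155) 0.026 [0.0495 0.0003 0.026 ]
(258, 166) -0.008 [ 0.0494  0.0002 -0.008 ]
(258, 166) 0.026 [0.0428 0.0003 0.026 ]
(258, 170) -0.008 [ 0.0474  0.0002 -0.008 ]
(258, 170) 0.026 [0.0404 0.0003 0.026 ]
t 4.42 q [ 0.77 -0.05 -0.49  2.1  -0.13  0.84  0.41] F [-0.5 -0.6 -2.3] w 0.06
[0.1175, 0.0194, -0.0012, -15.0, -2.4, 8.0] | [ 0.469 -0.044  0.283]
[0.0, -0.015, 0.026, 0.0, 0.0, 0.0] | [ 0.469 -0.044  0.253]
```

The tub sits 1.1 mm along -x in the tool; both estimates agree. I'll offset for that.

>>> arm_command --moves '[[[0.035, 0.006, -0.008, -3.5, -0.6, 2, 0], [0.07, 0.012, -0.008, -7, -1.2, 4, 0], [0.1, 0.017, -0.005, -11, -1.8, 6, 0], [0.119, 0.0194, -0.001, -15, -2.4, 8, 0], [0.119, 0.0194, -0.001, -15, -2.4, 8, 0]]]'

```text
t: 4.83
position: [0.4681, -0.0389, 0.2814]
orientation: [0.711, 0.653, 0.176, 0.192]
contact_force: [0.3, -0.1, -1.5]
width: 0.0593
grasp_force: 30.0
```

>>> arm_command --moves '[[[0, 0, 0, 0, 0, 0, 0], [0, 0, 0, 0, 0, 0, 0], [0, 0, 0, 0, 0, 0, 0]]]'

```text
t: 5.08
position: [0.4698, -0.0427, 0.2831]
orientation: [0.712, 0.652, 0.175, 0.191]
contact_force: [0.4, -0.1, -2.5]
width: 0.0597
grasp_force: 30.0
```

Run:
```python
from p import *
st=read_state();print((stackrot().inv().apply(np.array(st["position"])-S["o"])).round(4))
go([(spos(.265,0,.001),stool())])
for n in("wrist","scene"): cv2.imwrite(f"pics/{n}3.png",capture(n))
a=cv2.imread("pics/scene3.png")[130:250,190:310]
cv2.imwrite("pics/c3.png",cv2.resize(a,None,fx=4,fy=4,interpolation=cv2.INTER_CUBIC))
```

```text
[0.0157 0.0011 0.2947]
t 5.08 q [ 0.71 -0.25 -0.67  2.3  -0.23  0.53  0.09] F [ 0.4 -0.1 -2.5] w 0.0597
[-0.0002, -0.0157, 0.0297, 0.0, -0.0, -0.0] | [ 0.471 -0.043  0.249]
```

View pics/c3.png

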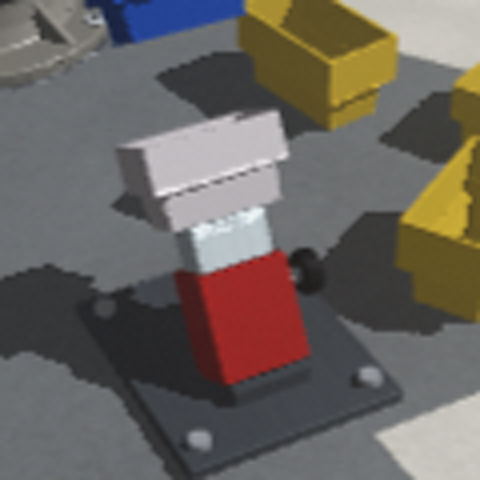

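The crop shows the white tub with the blue one above, out of view. The white collar's +x face has corners at crop (140,147), (162,194), (288,155), (280,112). I'll check these against the estimate.

Run:
```python
from p import *
c=get_calibration("scene")
for h in(.168,.172,.176):
    L=np.array([(.03,-.051,h),(.03,-.051,h-.034),(.03,.051,h-.034),(.03,.051,h)])
    print(h,((proj(c,S["o"]+stackrot().apply(L))-[190,130])*4+1.5).round(0).tolist())
```

```text
0.168 [[146.0, 154.0], [158.0, 203.0], [292.0, 163.0], [280.0, 115.0]]
0.172 [[144.0, 149.0], [157.0, 198.0], [290.0, 157.0], [279.0, 110.0]]
0.176 [[143.0, 143.0], [156.0, 192.0], [289.0, 152.0], [278.0, 104.0]]
```

All corners agree within about 1 px at h = 0.172–0.173, so I expect contact at TCP h ≈ 0.198. Next: align, then descend to h = 0.215.

>>> arm_command --moves '[[[0, -0.0157, 0.015, 0, 0, 0, 0], [0, -0.0157, 0.03, 0, 0, 0, 0], [0, -0.0157, 0.03, 0, 0, 0, 0], [0, -0.0157, 0.03, 0, 0, 0, 0], [0, -0.0157, 0.03, 0, 0, 0, 0]]]'

```text
t: 5.6
position: [0.471, -0.0421, 0.2497]
orientation: [0.712, 0.652, 0.175, 0.191]
contact_force: [0.0, -0.4, -1.6]
width: 0.0598
grasp_force: 30.0
```

```bash
cat > s.py <<'E'
from p import *
st=read_state();print("sleeve pos",(stackrot().inv().apply(np.array(st["position"])-S["o"])).round(4),"F sleeve",stackrot().inv().apply(st["contact_force"]).round(1),"M",np.round(st["moment"],2),"w",round(st["width"],4),"ang err",np.degrees((R.from_quat(st["orientation"]).inv()*stool()).as_rotvec()).round(2),"t",round(st["t"],2))
E
python3 s.py
```

```text
sleeve pos [-0.      0.0018  0.2652] F sleeve [-0.8 -0.4 -1.4] M [ 0.03  0.64 -0.03] w 0.0598 ang err [ 0.07 -0.02 -0.02] t 5.6
```

>>> arm_command --moves '[[[-0.0005, 0, 0.015, 0, 0, 0, 0], [-0.0005, 0, 0.03, 0, 0, 0, 0], [-0.0005, 0, 0.045, 0, 0, 0, 0], [-0.0005, 0, 0.052, 0, 0, 0, 0], [-0.0005, 0, 0.052, 0, 0, 0, 0]]]'

```text
t: 6.02
position: [0.4969, -0.0449, 0.2036]
orientation: [0.712, 0.652, 0.175, 0.191]
contact_force: [-0.7, 0.2, -1.1]
width: 0.0596
grasp_force: 30.0
```

```bash
python3 s.py
```

```text
sleeve pos [-0.0005  0.0013  0.2123] F sleeve [-1.2  0.1 -0.5] M [-0.01  0.74  0.01] w 0.0596 ang err [ 0.01 -0.03 -0.03] t 6.02
```

>>> arm_command --moves '[[[0, 0, 0.003, 0, 0, 0, 0], [0, 0, 0.006, 0, 0, 0, 0], [0, 0, 0.009, 0, 0, 0, 0], [0, 0, 0.01, 0, 0, 0, 0], [0, 0, 0.01, 0, 0, 0, 0]]]'

```text
t: 6.43
position: [0.5017, -0.0453, 0.196]
orientation: [0.712, 0.652, 0.175, 0.192]
contact_force: [-0.4, -0.3, -1.2]
width: 0.0598
grasp_force: 30.0
```

```bash
python3 s.py
```

```text
sleeve pos [-2.000e-04  1.300e-03  2.033e-01] F sleeve [-1.  -0.3 -0.9] M [ 0.08  0.63 -0.02] w 0.0598 ang err [0.09 0.03 0.02] t 6.43
```

>>> arm_command --moves '[[[0, 0, 0.001, 0, 0, 0, 0], [0, 0, 0.002, 0, 0, 0, 0], [0, 0, 0.003, 0, 0, 0, 0], [0, 0, 0.004, 0, 0, 0, 0], [0, 0, 0.004, 0, 0, 0, 0]]]'

```text
t: 6.85
position: [0.5036, -0.0452, 0.1918]
orientation: [0.712, 0.653, 0.175, 0.191]
contact_force: [0.3, -0.5, -2.5]
width: 0.0599
grasp_force: 30.0
```

```bash
python3 s.py
```

```text
sleeve pos [-0.0007  0.0016  0.1987] F sleeve [-1.  -0.4 -2.4] M [0.   0.54 0.03] w 0.0599 ang err [ 0.06 -0.02  0.02] t 6.85
```

>>> arm_command --moves '[[[0, 0, 0.0007, 0, 0, 0, 0], [0, 0, 0.0014, 0, 0, 0, 0], [0, 0, 0.002, 0, 0, 0, 0], [0, 0, 0.002, 0, 0, 0, 0]]]'

```text
t: 7.18
position: [0.5046, -0.0452, 0.1901]
orientation: [0.712, 0.653, 0.175, 0.191]
contact_force: [-2.6, -0.0, 2.0]
width: 0.0598
grasp_force: 30.0
```

```bash
python3 s.py
```

```text
sleeve pos [-0.0006  0.0016  0.1968] F sleeve [-1.2 -0.3  3. ] M [0.1  0.79 0.01] w 0.0598 ang err [ 0.06 -0.02  0.02] t 7.18
```

Contact seems to start near h = 0.197. One more millimetre should confirm the spring.

>>> arm_command --moves '[[[0, 0, 0.0005, 0, 0, 0, 0], [0, 0, 0.001, 0, 0, 0, 0], [0, 0, 0.001, 0, 0, 0, 0], [0, 0, 0.001, 0, 0, 0, 0]]]'

```text
t: 7.52
position: [0.505, -0.0453, 0.1893]
orientation: [0.712, 0.653, 0.175, 0.191]
contact_force: [-5.9, 0.9, 4.2]
width: 0.06
grasp_force: 30.0
```

```bash
python3 s.py
```

```text
sleeve pos [-0.0006  0.0016  0.1959] F sleeve [-3.   0.4  6.6] M [0.27 1.08 0.12] w 0.06 ang err [ 0.06 -0.01  0.02] t 7.52
```

Spring feel confirmed: about 4 N/mm, at the height expected for fully home. I'll ease off 1 mm, then open.

>>> arm_command --moves '[[[0, 0, -0.0005, 0, 0, 0, 0], [0, 0, -0.001, 0, 0, 0, 0], [0, 0, -0.001, 0, 0, 0, 0.85], [0, 0, -0.001, 0, 0, 0, 0.85], [0, 0, -0.001, 0, 0, 0, 0.85]]]'

```text
t: 7.93
position: [0.5047, -0.0453, 0.1903]
orientation: [0.712, 0.653, 0.175, 0.191]
contact_force: [0.1, 0.3, 0.3]
width: 0.0764
grasp_force: 0.0
```

>>> arm_command --moves '[[[0, 0, 0, 0, 0, 0, 0.9], [0, 0, 0, 0, 0, 0, 0.9], [0, 0, 0, 0, 0, 0, 0.9]]]'

```text
t: 8.18
position: [0.5046, -0.0453, 0.1902]
orientation: [0.712, 0.653, 0.175, 0.191]
contact_force: [0.3, 0.9, 0.3]
width: 0.0846
grasp_force: 0.0
```

```bash
python3 s.py
```

```text
sleeve pos [-0.0005  0.0016  0.1968] F sleeve [0.4 0.9 0.2] M [-0.04  0.4   0.06] w 0.0846 ang err [ 0.07 -0.02  0.02] t 8.18
```

Withdraw along the axis and look back from the wrist.

>>> arm_command --moves '[[[0, 0, -0.015, 0, 0, 0, 0.95], [0, 0, -0.04, 0, 0, 0, 0.95], [0, 0, -0.065, 0, 0, 0, 0.95], [0, 0, -0.08, 0, 0, 0, 0.95], [0, 0, -0.08, 0, 0, 0, 0.95]]]'

```text
t: 8.6
position: [0.4647, -0.0418, 0.2632]
orientation: [0.711, 0.652, 0.177, 0.194]
contact_force: [1.2, 0.8, 1.4]
width: 0.0894
grasp_force: 0.0
```

```bash
python3 s.py
python3 - <<'E'
from p import *
c=get_calibration("wrist");w=capture("wrist");s=capture("scene");cv2.imwrite("pics/w4.png",w);cv2.imwrite("pics/s4.png",s)
a=cv2.resize(s[110:230,190:290],None,fx=3.8,fy=3.8,interpolation=cv2.INTER_CUBIC)[:384]
a=cv2.copyMakeBorder(a,0,max(0,384-len(a)),0,0,cv2.BORDER_CONSTANT)
cv2.imwrite("pics/v4.png",np.hstack([w[:,80:460],a]))
# blue near rim in sleeve coords
print(proj(c,S["o"]+stackrot().apply([(sx*.03,sy*.051,.206) for sx in(1,-1) for sy in(1,-1)])).round(1).tolist())
for b in blobs(mask(w,"b")): print(b[:,0].min(0),b[:,0].max(0),cv2.approxPolyN(cv2.convexHull(b),4)[0].tolist())
p=np.array(read_state()["position"])
go([(spos(.29,.0,0),stool()),(np.array([.38,.13,.32]),stool()),(np.array([.443,.314,.27]),down(111.9))])
E
```

```text
sleeve pos [0.0013 0.0016 0.2801] F sleeve [1.6 0.9 0.7] M [-0.04  0.2   0.02] w 0.0894 ang err [0.37 0.06 0.04] t 8.6
[[295.0, 145.1], [290.8, 266.5], [215.2, 145.1], [219.7, 266.6]]
[214 140] [293 265] [[294, 140], [290, 265], [218, 265], [213, 140]]
t 8.7 q [ 0.8  -0.24 -0.76  2.34 -0.28  0.46  0.13] F [ 0.9  0.5 -0.3] w 0.0891
[-0.0016, 0.0, -0.0125, 0.2, 0.1, 0.1] | [ 0.459 -0.043  0.271]
[0.0827, -0.0282, -0.0445, 0.0, 0.0, 0.0] | [0.419 0.044 0.296]
[0.0827, -0.0282, -0.0445, 0.0, 0.0, 0.0] | [0.38 0.13 0.32]
[0.0944, 0.0077, 0.0333, 14.7, 3.5, -13.1] | [0.412 0.222 0.295]
[0.0871, 0.0374, 0.0331, 14.7, 3.5, -13.1] | [0.443 0.314 0.27 ]
```

View pics/v4.png

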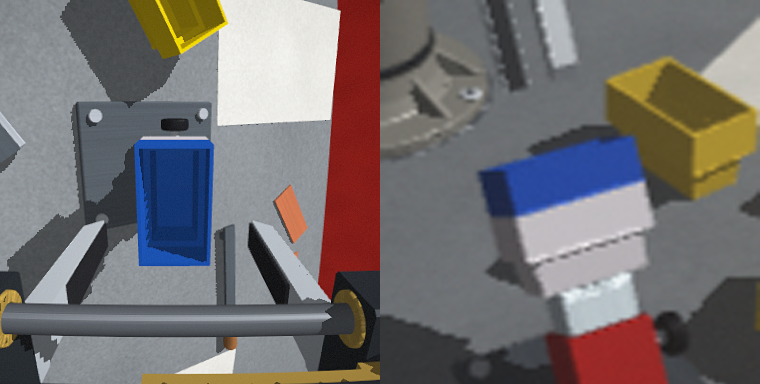

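The left half shows blue seated, with its rim at px (213–294, 145–265) in the full image, within 2 px of prediction. The right half shows the collars flush, one straight stack. Now to the small yellow tub.

Run:
```python
from p import *
go([(np.array([.443,.314,.27]),down(111.9))],mm=.17)
```

```text
t 8.7 q [ 0.8  -0.24 -0.76  2.34 -0.28  0.46  0.13] F [ 0.9  0.5 -0.3] w 0.0891
[0.1175, -0.0135, -0.0118, 9.9, 2.4, -8.7] | [0.458 0.077 0.264]
[0.1187, 0.0031, -0.006, 9.9, 2.4, -8.7] | [0.45  0.195 0.267]
[0.1171, 0.0204, -0.003, 9.9, 2.4, -8.7] | [0.443 0.314 0.27 ]
```

>>> arm_command --moves '[[[0.02, -0.003, -0.03, 1.5, 0.4, -1.5, 1], [0.05, -0.006, -0.03, 4, 1, -3.5, 1], [0.085, -0.01, -0.025, 7, 1.7, -6, 1], [0.118, -0.0135, -0.012, 9.9, 2.4, -8.7, 1], [0.118, -0.0135, -0.012, 9.9, 2.4, -8.7, 1]]]'

```text
t: 9.12
position: [0.4582, 0.0847, 0.2621]
orientation: [0.666, 0.725, 0.119, 0.126]
contact_force: [-0.2, -1.5, 0.8]
width: 0.0939
grasp_force: 0.0
```

>>> arm_command --moves '[[[0.04, 0.001, -0.002, 3.5, 0.8, -3, 1], [0.08, 0.002, -0.004, 7, 1.6, -6, 1], [0.119, 0.003, -0.006, 9.9, 2.4, -8.7, 1], [0.119, 0.003, -0.006, 9.9, 2.4, -8.7, 1]]]'

```text
t: 9.45
position: [0.4509, 0.1993, 0.2662]
orientation: [0.619, 0.781, 0.06, 0.061]
contact_force: [0.3, -0.9, 0.1]
width: 0.094
grasp_force: 0.0
```

>>> arm_command --moves '[[[0.04, 0.007, -0.001, 3.5, 0.8, -3, 1], [0.08, 0.014, -0.002, 7, 1.6, -6, 1], [0.117, 0.02, -0.003, 9.9, 2.4, -8.7, 1], [0.117, 0.02, -0.003, 9.9, 2.4, -8.7, 1], [0.117, 0.02, -0.003, 9.9, 2.4, -8.7, 1]]]'

```text
t: 9.87
position: [0.4417, 0.3188, 0.2682]
orientation: [0.559, 0.829, 0.0, -0.005]
contact_force: [-1.0, 0.4, -0.3]
width: 0.0942
grasp_force: 0.0
```

>>> arm_command --moves '[[[0, 0, 0, 0, 0, 0, 1], [0, 0, 0, 0, 0, 0, 1]]]'

```text
t: 10.03
position: [0.4425, 0.3141, 0.2692]
orientation: [0.561, 0.828, -0.0, -0.003]
contact_force: [-0.4, -0.5, 0.0]
width: 0.0938
grasp_force: 0.0
```

Run:
```python
from p import *
c=get_calibration("wrist");im=capture("wrist");cv2.imwrite("pics/w5.png",im)
for b in blobs(mask(im,"y")): print(b[:,0].min(0),b[:,0].max(0),rect(c,b,.062))
go([(np.array([.443,.314,.27]),down(111.9))])
```

```text
[232 358] [511 383] (array([731.1,  91. ]), array([ 37.8, 449.6]), np.float32(21.9))
[289 336] [347 362] (array([622. , 104.3]), array([46.5, 84.7]), np.float32(25.7))
[421 289] [454 347] (array([766. , 211.7]), array([ 42.4, 111.6]), np.float32(130.0))
[ 60 289] [ 94 347] (array([277.4,  15.2]), array([ 43.1, 111.7]), np.float32(93.4))
[285 256] [348 305] (array([573. , 203.9]), array([77.4, 83.9]), np.float32(26.7))
[ 65 167] [188 252] (array([304.3, 201.6]), array([ 99.1, 146.7]), np.float32(5.1))
[236 129] [287 213] (array([446.2, 316. ]), array([ 60.5, 103.9]), np.float32(111.8))
t 10.08 q [ 0.22  0.38 -1.18  1.8   0.37  1.21 -0.69] F [ 0.9  0.  -0.2] w 0.0939
[0.0002, 0.0004, -0.0005, -0.1, -0.2, -0.2] | [0.443 0.314 0.27 ]
```

View pics/w5.png

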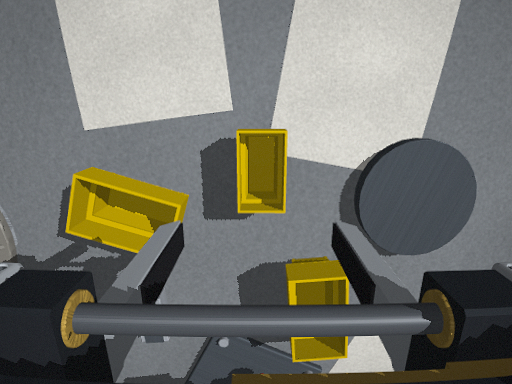

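The wrist view shows the small yellow tub at px 236–287 x 129–213, measured at 60.5x103.9 mm and 111.8°, with open space round it. The larger tubs are at (130,210) and (318,310). Descend.

>>> arm_command --moves '[[[-0.0005, 0.004, 0.04, -0.1, -0.2, -0.1, 1], [-0.0005, 0.004, 0.08, -0.1, -0.2, -0.1, 1], [-0.0005, 0.004, 0.12, -0.1, -0.2, -0.1, 1], [-0.0005, 0.004, 0.16, -0.1, -0.2, -0.1, 1], [-0.0005, 0.004, 0.17, -0.1, -0.2, -0.1, 1]]]'

```text
t: 10.5
position: [0.4443, 0.3128, 0.0955]
orientation: [0.561, 0.828, -0.003, -0.001]
contact_force: [-0.8, -0.7, -0.7]
width: 0.0937
grasp_force: 0.0
```

>>> arm_command --moves '[[[0, 0, 0, 0, 0, 0, 1], [0, 0, 0, 0, 0, 0, 1], [0, 0, 0, 0, 0, 0, 1]]]'

```text
t: 10.75
position: [0.4468, 0.3168, 0.1025]
orientation: [0.56, 0.828, 0.001, 0.0]
contact_force: [-0.5, 0.3, -0.7]
width: 0.0938
grasp_force: 0.0
```

Run:
```python
from p import *
print(read_state()["position"]);go([(np.array([.4466,.315,.0545]),down(111.8))])
c=get_calibration("wrist");im=capture("wrist")
for b in blobs(mask(im,"y"),3000): print(b[:,0].min(0),b[:,0].max(0),rect(c,b,.062))
```

```text
[0.44683665 0.31676903 0.10249203]
t 10.75 q [ 0.06  0.57 -1.02  1.96  0.6   0.95 -0.88] F [-0.5  0.3 -0.7] w 0.0938
[-0.0016, -0.001, 0.048, 0.1, -0.0, 0.0] | [0.447 0.315 0.054]
[232 336] [511 383] (array([587.1, 242.2]), array([ 50., 246.]), np.float32(20.5))
[  0 210] [136 301] (array([325.7, 238.4]), array([ 58.3, 101.8]), np.float32(4.8))
[210 145] [302 289] (array([445.6, 317.2]), array([ 60.3, 105.9]), np.float32(111.7))
```

>>> arm_command --moves '[[[-0.0014, -0.0009, 0.02, 0, 0, 0, 1], [-0.0014, -0.0009, 0.04, 0, 0, 0, 1], [-0.0014, -0.0009, 0.047, 0, 0, 0, 1], [-0.0014, -0.0009, 0.047, 0, 0, 0, 1], [-0.0014, -0.0009, 0.047, 0, 0, 0, 1]]]'

```text
t: 11.22
position: [0.4457, 0.315, 0.0542]
orientation: [0.56, 0.829, 0.0, -0.0]
contact_force: [-0.4, -0.1, 0.2]
width: 0.094
grasp_force: 0.0
```

>>> arm_command --moves '[[[0, 0, 0, 0, 0, 0, 0.5], [0, 0, 0, 0, 0, 0, 0.5], [0, 0, 0, 0, 0, 0, 0.5], [0, 0, 0, 0, 0, 0, 0.5], [0, 0, 0, 0, 0, 0, 0]]]'

```text
t: 11.63
position: [0.4455, 0.3146, 0.0533]
orientation: [0.56, 0.828, -0.0, -0.0]
contact_force: [0.3, -0.5, -1.0]
width: 0.0643
grasp_force: 0.0
```

>>> arm_command --moves '[[[0, 0, 0, 0, 0, 0, 0], [0, 0, 0, 0, 0, 0, 0], [0, 0, 0, 0, 0, 0, 0], [0, 0, 0, 0, 0, 0, 0]]]'

```text
t: 11.97
position: [0.4455, 0.3146, 0.0533]
orientation: [0.56, 0.828, -0.0, -0.0]
contact_force: [0.1, -0.6, 4.2]
width: 0.0597
grasp_force: 30.0
```

Run:
```python
from p import *
s=read_state();p=np.array(s["position"]);print(s["grasp_force"],p)
go([(p+[0,0,.16],down(111.8)),(np.array([.445,.2,.31]),R.from_quat(Slerp([0,1],R.concatenate([down(111.8),stool()]))(.33).as_quat())),(spos(.30,.0,.001),stool())],mm=.17)
```

```text
30.000918209552765 [0.44548924 0.31461941 0.05325369]
t 11.97 q [ 0.01  0.63 -0.95  1.99  0.68  0.87 -0.94] F [ 0.1 -0.6  4.2] w 0.0597
[0.0001, -0.0, -0.16, -0.0, -0.0, 0.1] | [0.445 0.315 0.213]
[-0.1062, -0.043, -0.0967, -9.7, -2.3, 8.6] | [0.445 0.2   0.31 ]
[-0.1181, -0.0257, 0.0141, -9.9, -2.4, 8.8] | [0.449 0.079 0.295]
[-0.1203, -0.01, 0.016, -9.9, -2.4, 8.8] | [ 0.454 -0.041  0.28 ]
```

>>> arm_command --moves '[[[0, 0, -0.015, 0, 0, 0, 0], [0, 0, -0.05, 0, 0, 0, 0], [0, 0, -0.09, 0, 0, 0, 0], [0, 0, -0.13, 0, 0, 0, 0], [0, 0, -0.16, 0, 0, 0, 0]]]'

```text
t: 12.38
position: [0.4449, 0.3152, 0.2167]
orientation: [0.559, 0.829, 0.0, -0.0]
contact_force: [0.7, 0.2, -1.3]
width: 0.0599
grasp_force: 30.0
```

>>> arm_command --moves '[[[-0.02, -0.008, -0.035, -2, -0.5, 2, 0], [-0.05, -0.02, -0.06, -4.5, -1, 4, 0], [-0.08, -0.032, -0.08, -7.5, -1.7, 6.5, 0], [-0.1062, -0.043, -0.0967, -9.7, -2.3, 8.6, 0], [-0.1062, -0.043, -0.0967, -9.7, -2.3, 8.6, 0]]]'

```text
t: 12.8
position: [0.4454, 0.1958, 0.3126]
orientation: [0.621, 0.779, 0.059, 0.068]
contact_force: [0.7, 0.6, -0.4]
width: 0.0598
grasp_force: 30.0
```

>>> arm_command --moves '[[[-0.03, -0.006, 0.002, -2.5, -0.6, 2, 0], [-0.06, -0.013, 0.006, -5, -1.2, 4.4, 0], [-0.095, -0.02, 0.011, -8, -1.9, 7, 0], [-0.118, -0.0257, 0.014, -9.9, -2.4, 8.8, 0], [-0.118, -0.0257, 0.014, -9.9, -2.4, 8.8, 0]]]'

```text
t: 13.22
position: [0.4479, 0.0753, 0.2936]
orientation: [0.672, 0.72, 0.116, 0.129]
contact_force: [-0.0, 0.2, -0.9]
width: 0.0596
grasp_force: 30.0
```

Run:
```python
from p import *
c=get_calibration("wrist");im=capture("wrist");cv2.imwrite("pics/w6.png",im)
st=read_state();r=R.from_quat(st["orientation"]);p=np.array(st["position"]);o=r.inv().apply(np.array(c["position"])-p)
h=cv2.cvtColor(im,cv2.COLOR_BGR2HSV);print("V",h[145:178,258,2].tolist())
for row in(150,154,158,162,166,170):
    print(row,[(o+d*(z-o[2])/d[2])[0].round(4) for z in(-.0085,.0255) for d in r.inv().apply(rays(c,(258,row)))])
go([(spos(.30,.0,.001),stool())])
```

```text
V [76, 74, 76, 75, 76, 77, 80, 146, 190, 185, 187, 188, 185, 186, 187, 185, 184, 196, 208, 207, 209, 208, 211, 177, 122, 126, 126, 127, 127, 125, 127, 126, 127]
150 [np.float64(0.055), np.float64(0.0502)]
154 [np.float64(0.0531), np.float64(0.0478)]
158 [np.float64(0.0511), np.float64(0.0454)]
162 [np.float64(0.0492), np.float64(0.0429)]
166 [np.float64(0.0472), np.float64(0.0405)]
170 [np.float64(0.0452), np.float64(0.0381)]
t 13.27 q [ 0.68 -0.24 -0.91  2.17 -0.14  0.78 -0.09] F [-0.   2.3 -1.3] w 0.0599
[-0.1189, -0.0089, 0.0159, -9.9, -2.2, 8.8] | [ 0.454 -0.041  0.28 ]
```

>>> arm_command --moves '[[[-0.03, -0.002, 0.004, -2.5, -0.5, 2, 0], [-0.06, -0.0045, 0.008, -5, -1.1, 4.4, 0], [-0.095, -0.007, 0.012, -8, -1.8, 7, 0], [-0.119, -0.009, 0.016, -9.9, -2.2, 8.8, 0], [-0.119, -0.009, 0.016, -9.9, -2.2, 8.8, 0]]]'

```text
t: 13.68
position: [0.4539, -0.0423, 0.2784]
orientation: [0.713, 0.652, 0.176, 0.19]
contact_force: [-0.6, -0.5, -0.7]
width: 0.0599
grasp_force: 30.0
```

>>> arm_command --moves '[[[0, 0, 0, 0, 0, 0, 0], [0, 0, 0, 0, 0, 0, 0], [0, 0, 0, 0, 0, 0, 0]]]'

```text
t: 13.93
position: [0.4558, -0.0384, 0.2804]
orientation: [0.711, 0.654, 0.176, 0.19]
contact_force: [-1.0, 0.4, -1.0]
width: 0.0595
grasp_force: 30.0
```

```bash
python3 s.py
python3 - <<'E'
from p import *
c=get_calibration("wrist");im=capture("wrist");cv2.imwrite("pics/w7.png",im)
st=read_state();r=R.from_quat(st["orientation"]);p=np.array(st["position"]);o=r.inv().apply(np.array(c["position"])-p)
h=cv2.cvtColor(im,cv2.COLOR_BGR2HSV);print("V",h[145:178,258,2].tolist())
for row in(150,154,158,162,166,170):
    print(row,[(o+d*(z-o[2])/d[2])[0].round(4) for z in(-.0085,.0255) for d in r.inv().apply(rays(c,(258,row)))])
s=capture("scene");cv2.imwrite("pics/s7.png",s)
cv2.imwrite("pics/v7.png",np.hstack([im[:,80:460],cv2.resize(s[90:218,190:310],None,fx=3,fy=3,interpolation=cv2.INTER_CUBIC)]))
E
```

```text
sleeve pos [0.0019 0.0042 0.2996] F sleeve [-1.4  0.4 -0.4] M [-0.01  0.54  0.  ] w 0.0595 ang err [-0.   -0.25  0.19] t 13.93
V [173, 171, 173, 164, 132, 115, 113, 162, 226, 220, 218, 218, 218, 217, 218, 219, 219, 214, 210, 209, 208, 211, 214, 181, 134, 138, 138, 142, 138, 139, 137, 138, 140]
150 [np.float64(0.0576), np.float64(0.0528)]
154 [np.float64(0.0557), np.float64(0.0504)]
158 [np.float64(0.0537), np.float64(0.048)]
162 [np.float64(0.0517), np.float64(0.0456)]
166 [np.float64(0.0497), np.float64(0.0431)]
170 [np.float64(0.0477), np.float64(0.0407)]
```

Yellow sits +0.6 mm along x in the tool, so the target is sleeve x ≈ 0, y ≈ 0. Blue came home at TCP h = 0.1975, and yellow is held 0.5 mm lower, so I expect its contact at h ≈ 0.231.

Run:
```python
from p import *
go([(spos(.255,-.0003,.0),stool())])
```

```text
t 14.03 q [ 0.68 -0.28 -0.65  2.32 -0.26  0.53  0.12] F [ 0.5 -0.2 -2. ] w 0.0594
[-0.0038, -0.002, 0.0445, 0.0, -0.2, 0.2] | [ 0.476 -0.044  0.241]
```

View pics/v7.png

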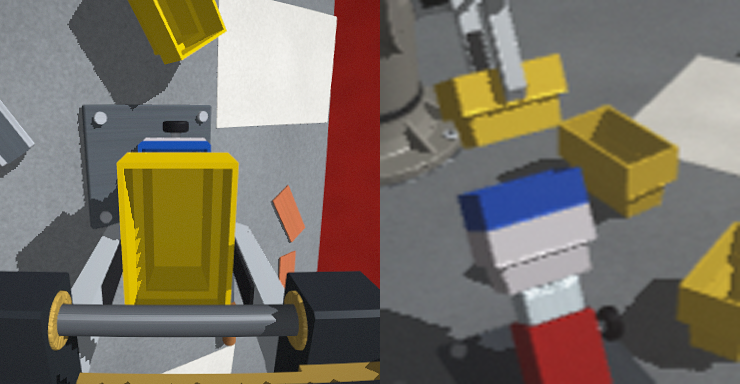

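The left half shows yellow straight over the blue rim, whose strip is visible at (173,146). The right half shows yellow hanging above and in line with the stack.

>>> arm_command --moves '[[[-0.0038, -0.002, 0.004, 0, -0.2, 0.2, 0], [-0.0038, -0.002, 0.015, 0, -0.2, 0.2, 0], [-0.0038, -0.002, 0.025, 0, -0.2, 0.2, 0], [-0.0038, -0.002, 0.03, 0, -0.2, 0.2, 0], [-0.0038, -0.002, 0.03, 0, -0.2, 0.2, 0]]]'

```text
t: 14.45
position: [0.4679, -0.0448, 0.2519]
orientation: [0.713, 0.652, 0.175, 0.19]
contact_force: [0.6, 0.2, -1.3]
width: 0.0599
grasp_force: 30.0
```

```bash
python3 s.py
```

```text
sleeve pos [-0.0014 -0.0011  0.2686] F sleeve [-0.1  0.3 -1.4] M [-0.01  0.59 -0.03] w 0.0599 ang err [-0.09 -0.01 -0.16] t 14.45
```

>>> arm_command --moves '[[[0.001, 0.001, 0.004, 0, 0, -0.1, 0], [0.001, 0.001, 0.01, 0, 0, -0.1, 0], [0.001, 0.001, 0.017, 0, 0, -0.1, 0], [0.001, 0.001, 0.022, 0, 0, -0.1, 0], [0.001, 0.001, 0.022, 0, 0, -0.1, 0]]]'

```text
t: 14.87
position: [0.48, -0.0449, 0.2336]
orientation: [0.713, 0.652, 0.175, 0.19]
contact_force: [-0.7, 0.0, -2.1]
width: 0.0597
grasp_force: 30.0
```

```bash
python3 s.py
```

```text
sleeve pos [-1.000e-04 -2.000e-04  2.467e-01] F sleeve [-1.7 -0.  -1.5] M [-0.01  0.55 -0.05] w 0.0597 ang err [-0.05  0.   -0.06] t 14.87
```

>>> arm_command --moves '[[[0.0002, -0.0003, 0.003, 0, 0, 0, 0], [0.0002, -0.0003, 0.006, 0, 0, 0, 0], [0.0002, -0.0003, 0.009, 0, 0, 0, 0], [0.0002, -0.0003, 0.011, 0, 0, 0, 0], [0.0002, -0.0003, 0.011, 0, 0, 0, 0]]]'

```text
t: 15.28
position: [0.4852, -0.0452, 0.2244]
orientation: [0.713, 0.652, 0.175, 0.191]
contact_force: [0.3, -0.7, -0.4]
width: 0.0595
grasp_force: 30.0
```

```bash
python3 s.py
```

```text
sleeve pos [-2.000e-04  0.000e+00  2.361e-01] F sleeve [ 0.1 -0.7 -0.5] M [0.02 0.51 0.01] w 0.0595 ang err [-0.02  0.02 -0.06] t 15.28
```

>>> arm_command --moves '[[[0, 0, 0.001, 0, 0, 0, 0], [0, 0, 0.002, 0, 0, 0, 0], [0, 0, 0.003, 0, 0, 0, 0], [0, 0, 0.0035, 0, 0, 0, 0], [0, 0, 0.0035, 0, 0, 0, 0]]]'

```text
t: 15.7
position: [0.487, -0.0454, 0.2216]
orientation: [0.713, 0.652, 0.175, 0.191]
contact_force: [-0.9, 0.6, 0.2]
width: 0.0596
grasp_force: 30.0
```

```bash
python3 s.py
```

```text
sleeve pos [-0.     -0.      0.2329] F sleeve [-0.7  0.5  0.7] M [ 0.1   0.56 -0.05] w 0.0596 ang err [ 0.    0.03 -0.06] t 15.7
```

>>> arm_command --moves '[[[0, 0, 0.0007, 0, 0, 0, 0], [0, 0, 0.0014, 0, 0, 0, 0], [0, 0, 0.002, 0, 0, 0, 0], [0, 0, 0.002, 0, 0, 0, 0]]]'

```text
t: 16.03
position: [0.488, -0.0454, 0.2199]
orientation: [0.712, 0.652, 0.175, 0.191]
contact_force: [-0.7, 0.1, -1.1]
width: 0.0596
grasp_force: 30.0
```

```bash
python3 s.py
```

```text
sleeve pos [-0.      0.      0.2308] F sleeve [-1.1  0.1 -0.6] M [ 0.03  0.53 -0.03] w 0.0596 ang err [ 0.01  0.02 -0.05] t 16.03
```

>>> arm_command --moves '[[[0, 0, 0.0007, 0, 0, 0, 0], [0, 0, 0.0014, 0, 0, 0, 0], [0, 0, 0.0016, 0, 0, 0, 0], [0, 0, 0.0016, 0, 0, 0, 0]]]'

```text
t: 16.37
position: [0.4888, -0.0455, 0.2186]
orientation: [0.713, 0.652, 0.175, 0.191]
contact_force: [-4.0, 1.3, 4.6]
width: 0.0599
grasp_force: 30.0
```

```bash
python3 s.py
```

```text
sleeve pos [-0.      0.      0.2293] F sleeve [-1.3  1.   6. ] M [0.2  0.7  0.14] w 0.0599 ang err [ 0.01  0.03 -0.06] t 16.37
```

Contact at h ≈ 0.2305, as expected for home, with about 7 N on the spring. Ease off and open.

>>> arm_command --moves '[[[0, 0, -0.0005, 0, 0, 0, 0], [0, 0, -0.001, 0, 0, 0, 0], [0, 0, -0.001, 0, 0, 0, 0.85], [0, 0, -0.001, 0, 0, 0, 0.85], [0, 0, -0.001, 0, 0, 0, 0.85]]]'

```text
t: 16.78
position: [0.4883, -0.0455, 0.2195]
orientation: [0.712, 0.652, 0.175, 0.191]
contact_force: [0.1, -0.1, -0.1]
width: 0.0764
grasp_force: 0.0
```

>>> arm_command --moves '[[[0, 0, 0, 0, 0, 0, 0.92], [0, 0, 0, 0, 0, 0, 0.92], [0, 0, 0, 0, 0, 0, 0.92]]]'

```text
t: 17.03
position: [0.4883, -0.0455, 0.2195]
orientation: [0.712, 0.652, 0.175, 0.191]
contact_force: [0.3, 0.1, -1.0]
width: 0.0862
grasp_force: 0.0
```

>>> arm_command --moves '[[[0, 0, -0.01, 0, 0, 0, 0.92], [0, 0, -0.03, 0, 0, 0, 0.92], [0, 0, -0.05, 0, 0, 0, 0.92], [0, 0, -0.065, 0, 0, 0, 0.92], [0, 0, -0.065, 0, 0, 0, 0.92]]]'

```text
t: 17.45
position: [0.456, -0.0425, 0.2782]
orientation: [0.712, 0.652, 0.176, 0.193]
contact_force: [0.2, 0.7, 0.6]
width: 0.0868
grasp_force: 0.0
```

>>> arm_command --moves '[[[0, 0, 0, 0, 0, 0, 0.92], [0, 0, 0, 0, 0, 0, 0.92], [0, 0, 0, 0, 0, 0, 0.92]]]'

```text
t: 17.7
position: [0.4558, -0.0426, 0.2748]
orientation: [0.713, 0.652, 0.175, 0.19]
contact_force: [-0.4, -0.6, -0.2]
width: 0.0864
grasp_force: 0.0
```

```bash
python3 s.py
python3 - <<'E'
from p import *
c=get_calibration("wrist");w=capture("wrist");s=capture("scene");cs=get_calibration("scene")
a=cv2.resize(s[110:238,190:310],None,fx=3,fy=3,interpolation=cv2.INTER_CUBIC)
cv2.imwrite("pics/v8.png",np.hstack([w[:,80:460],a]))
print("pred",proj(c,S["o"]+stackrot().apply([(sx*.03,sy*.051,.240) for sx in(1,-1) for sy in(1,-1)])).round(1).tolist())
L=[(.03,sy*.051,h) for h in(.24,.206,.172,.138) for sy in(-1,1)]
print("scene pred crop",((proj(cs,S["o"]+stackrot().apply(L))-[190,110])*3+[381,1]).round().tolist())
for b in blobs(mask(w,"y"),3000): print(cv2.approxPolyN(cv2.convexHull(b),4)[0].tolist())
E
```

```text
sleeve pos [-0.0006  0.      0.2945] F sleeve [-0.4 -0.6  0. ] M [-0.02  0.35 -0.  ] w 0.0864 ang err [-0.07  0.01 -0.06] t 17.7
pred [[301.8, 146.4], [296.7, 277.4], [214.7, 146.5], [219.9, 277.5]]
scene pred crop [[469.0, 96.0], [572.0, 69.0], [479.0, 134.0], [581.0, 106.0], [488.0, 171.0], [589.0, 142.0], [498.0, 208.0], [598.0, 178.0]]
[[511, 383], [215, 383], [216, 374], [511, 358]]
[[302, 141], [297, 276], [219, 276], [214, 141]]
[[299, 0], [309, 25], [244, 68], [211, 0]]
```

View pics/v8.png

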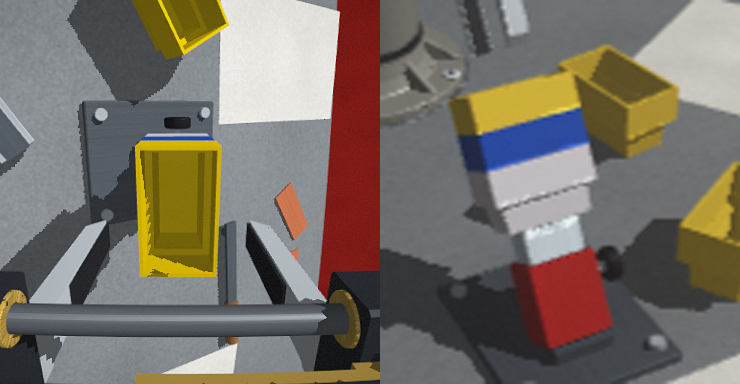

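The views show yellow, blue and white flush in one straight stack, all rim corners within about 1 px of the fully-home prediction. The gripper is clear, open and touching nothing.

```bash
python3 -c "
from plant import *
print(hand_in())"
```

```text
the job is handed in; nothing more can be done
None
```

The blue tub is nested in the white one and the small yellow tub in the blue, each felt onto the spring seat at about 7–8 N and let go as one straight stack, and the job is handed in at about 18 s.

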